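Pack the ethane model into its case, lower the lid and swing the hasp over

TASK

The lesson is over: lay the ethane model that is lying on the blue mat (two black balls, six white ones) in the case's empty compartment, setting it down rather than dropping it, then carry the lid gently down onto the rim without letting it fall. Once the lid is fully shut, swing the hasp down over its staple until it lies flat against the case front. Leave the glassware and the bigger model on the bench where they stand, and do not knock them.

Things in the scene. Friction and masses are not known exactly. Their poses are not given: they have to be found in the camera images.
- ethane: The ball-and-stick ethane model to pack, 50 g: two black 22 mm balls 50 mm apart on a bare 9 mm grey bar, three white 18 mm balls on each. Origin: middle of the bar; x along it. Lies on four white balls, bar level 25 mm above its support, the two upper white balls at x = +-36, 32 mm above the bar. 91 (x) x 74 x 66 mm high. Pinch the bar (28 mm bare) from above, across y.
- case: Grey plastic model case, fixed, left or right of the robot's middle; 155 (x) x 272 (y) x 62 mm high to the rim, walls 4. Origin: centre of the underside; front (staple, hasp, handle) faces its -x. Three compartments 108 (x) x 86 (y) mm, centres x = -19.5, y = -89, 0, +89, dividers to 55 mm; two hold small models, one is empty. A narrow row along the rear holds spare atoms.
- liner: Thin grey foam liner, 104 x 82 x 2 mm, fixed on the floor of the empty compartment: the model's place. Origin: centre of its underside, 6.5 mm above the bench; x, y axes as the case's. The model fits only with its long axis along the liner's x (either way round): 8 mm free at each end, 6 mm at each side.
- lid (a joint): Lid angle, rad: 0 = shut on the rim, grows as it opens, stop at 1.8. Starts at 1.58 to 1.76. A shell 155 x 272 mm, 20 mm deep (top 82 mm above the bench when shut), 0.35 kg. Hinge friction (0.15 Nm) holds it only near upright (above about 1.1); lower, it falls unless carried. No latch: it stays shut by its weight.
- lid_hinge (a point): Middle of the lid's hinge line: at the case's x = +77.5 mm, y = 0, 62 mm above the bench. The line runs along the case's y.
- lid_handle (a point): Middle of the steel pull handle on the lid's front edge: round bar, 10 mm diameter, 90 mm long, parallel to the hinge, a post at each end, 35 mm clear between bar and lid. 195 mm from the hinge line along the lid, 10 mm above the lid's underside. Lid shut: 40 mm in front of the case, 72 mm above the bench; upright: about 256 mm up. It can turn between fingers that pinch it lightly.
- hasp (a joint): Hasp angle, rad, about a pin on the lid's front face parallel to the lid's hinge: with the lid shut, 0 = hanging flat against the case front, staple through its slot; 1.57 = straight out from the front; more = up and out. Starts at 1.8 to 2.5, range 0 to 2.9. Friction (0.014 Nm) holds it at any angle. Pointing steeply up, it jams if pressed straight down: tip it over from behind first.
- hasp_hinge (a point): Middle of the hasp's pin, carried by the lid: lid shut, it is at the case's x = -82.5 mm (5 mm in front of the front), y = -88 mm, 78 mm above the bench. The staple below it is a steel loop on the case front, 48 to 58 mm above the bench, standing 13 mm out.
- hasp_lip (a point): Middle of the outer edge of the lip at the hasp's free end. Hasp: slotted steel strap 28 mm wide, 3 thick, 42 long from the pin; the lip (28 wide, 3 thick) is bent outward square at its end, standing 17.5 mm out. Hasp home: the lip's edge is 22.5 mm in front of the case, 37.5 mm above the bench, further out than the staple; pushed towards the case, along its arc, it lays the hasp flat.
- mat: Blue bench mat, 250 (x) by 240 (y) by 2 mm, fixed, on the other side of the robot's middle from the case; on it, in places that change, lie the ethane model, the beaker and the dish. Origin: centre of its underside.
- beaker: Low glass beaker on the mat, 47 mm diameter, 55 mm high, loose; must not be disturbed. Origin: centre of its underside.
- dish: Glass crystallising dish on the mat, 60 mm diameter, 35 mm high, loose; must not be disturbed. Origin: centre of its underside.
- flask: Conical glass flask, 66 mm diameter at the foot, 32 mm at the lip, 110 mm high, loose, standing between mat and case on the robot's side; must not be disturbed. Origin: centre of its underside.
- cylinder: Glass measuring cylinder on a 60 mm white foot, tube 26 mm diameter, 194 mm high, loose, at the rear between mat and case; must not be disturbed. Origin: centre of its underside.
- bottle: Amber glass bottle with black cap, 70 mm diameter, 150 mm high, loose, at the rear; must not be disturbed. Origin: centre of its underside.
- propane: The bigger ball-and-stick model (three black balls, eight white), about 160 x 90 mm, 75 mm high, loose, at the rear; it stays out and must not be disturbed. Origin: on the bench, below its middle black ball.

How it is judged:
On the way, in this order (a step that is already met when the one before it is completed fails the run):
1. the ethane model lies in the empty compartment, released, with the lid still up (x of ethane in the frame of liner between -0.03 and 0.03 m and y of ethane in the frame of liner between -0.03 and 0.03 m and z of ethane in the frame of liner below 0.034 m and linear speed of ethane below 0.03 m/s and contact force between the fingers and ethane below 0.05 N and value of joint lid above 0.8 rad), for 0.2 s.
2. the lid is down on the rim with the model inside and the hasp still clear of its staple (x of ethane in the frame of liner between -0.03 and 0.03 m and y of ethane in the frame of liner between -0.03 and 0.03 m and z of ethane in the frame of liner below 0.034 m and linear speed of ethane below 0.03 m/s and value of joint lid below 0.03 rad and value of joint hasp above 0.6 rad), for 0.2 s.
At the end, for the whole second after the job is handed in: The ethane model lies level and at rest in the compartment that was empty (middle within 30 mm of the liner's centre each way, bar no more than 34 mm above the liner's underside), the lid is shut to within 0.03 rad and the hasp hangs within 0.12 rad of flat over its staple (x of ethane in the frame of liner between -0.03 and 0.03 m and y of ethane in the frame of liner between -0.03 and 0.03 m and z of ethane in the frame of liner below 0.034 m and linear speed of ethane below 0.03 m/s and value of joint lid below 0.03 rad and value of joint hasp below 0.12 rad); the robot touches nothing.
It fails at once if the lid slams: in the last 0.25 rad it moves towards shut faster than 1.5 rad/s (0.3 m/s at the handle) (value of joint lid below 0.25 rad and velocity of joint lid below -1.5 rad/s).
It fails at once if the ethane model is dropped: it moves faster than 0.7 m/s out of the fingers (a fall of 25 mm) (linear speed of ethane above 0.7 m/s and contact force between the fingers and ethane below 0.05 N).
It fails at once if a bystander is disturbed: moved over 20 mm or tipped over 0.3 rad (distance of any of beaker, dish, flask, cylinder, bottle, propane from where it was at the start of the episode above 0.02 m or angle between any of beaker, dish, flask, cylinder, bottle, propane's own z axis and vertical above 0.3 rad).
It also fails if it takes over 72 s, if anything falls off the work surface, if the arm or the gripper's body presses on something with over 40 N, if the wrist force passes 120 N, or if a joint passes its speed limit or range.

ROBOT

A 6-joint arm with a two-finger parallel gripper is mounted at the origin on the work surface. World frame = base frame: x ahead of the robot, y to its left, z up, the work surface at z = 0. Lengths are in m, angles in rad, forces in N, time in s.
With the tool pointing down it reaches from about 0.275 to 0.875 m from the base axis. Payload 12.5 kg.
Tool frame: the origin (TCP) lies at the very end of the fingers, on their centre line; the grasp point (between the pads) lies 19 mm behind it; x points along the fingers, y is the direction in which the jaws open and shut, and the axes are right-handed (so a half turn about x gives the same grasp; the last joint's range is limited). The gripper opens to 85 mm and grips with 20 to 120 N. Pads are 22 mm wide; open, the fingers measure 114 mm over their backs; the gripper's body (76 mm by 85 mm) begins 54 mm behind the grasp point. The pads swing forward as they close: fully open they stand 13 mm farther back than shut.
Start: joints at [-1.316, 0.351, 1.652, -0, 1.139, -0.085], TCP at [0.183, -0.519, 0.231] pointing down, gripper open.
Joint ranges: [-2.75, 2.75], [-0.79, 2.1], [0.01, 2.65], [-1.57, 4.71], [0.07, 3.14], [-2.87, 2.87]. Speed limits (rad/s): [2.22, 2.22, 2.79, 3.14, 3.14, 3.14].

INTERFACE

Orientations are given as a 3x3 rotation matrix whose columns are the frame's x, y, z axes.
In Python, from bench import manip gives the robot as it stands. Calls block until the motion is done:
- manip.move_ptp(position, orientation): joint-space move of the TCP to a pose.
- manip.move_l(position, attitude=None, max_speed=0.15): straight line of the TCP; attitude=None keeps the orientation; max_speed is the mean speed in m/s.
- manip.move_j(angles): joint-space move.
- manip.set_gripper(opening, effort=None): opening from 0.0 (shut) to 1.0 (fully open); effort is the grip in N (None keeps the last); returns when the fingers have stopped.
- manip.dwell(seconds).
- manip.inverse_kinematics(position, orientation): joint angles nearest the present ones, or None.
- manip.grab_frame(name): name is "scene" or "top" or "wrist"; returns (picture, depth): 400x640x3 uint8, red, green, blue; 400x640 float32, m along the optical axis (not along the pixel's ray), 0 where there is no reading.
- manip.get_calibration(name): a dict with "camera_matrix" (3x3 intrinsics, pixels), "R" (3x3) and "t" (3): a world point X has camera coordinates R X + t. Camera axes: x right, y down, z forward; pixel columns grow to the right and rows downward; lengths in m; the calibration is good to about 2 mm. A picture is of the moment at which its call begins: read the wrist's pose just before it. get_calibration takes no time and is no camera call; for the wrist camera it gives the pose at the moment of the call.
A pose or a line that the arm cannot do raises manip.Unreachable and nothing moves.
- manip.sign_off(): hands the job in, once; it reports no verdict.
Trained networks look in the newest picture that a camera, given by its name, has taken for a name from the list of things; names that differ only in an ending like _2 or _b are one class to them, and where a whole thing is asked for, a point or a joint stands for the part that bears it (a point fixed in the world has none). Each returns a list of dicts, best first, with "confidence" (0 to 1); they miss things now and then, are a little off and sometimes report something else, mostly with a low value. They report only what shows in the picture. A call takes as long as a camera call.
- manip.look_for(camera, name): "at" ([x, y, z] in m, in world coordinates, good to about 4 mm: the middle of the surface that is visible of it).
Readings, each from a call of its own:
- manip.current_time(): time.
- manip.current_qpos(): joint angles.
- manip.current_joint_vel(): joint speeds.
- manip.current_joint_torque(): joint torques, N m.
- manip.current_ee_pos(): TCP position.
- manip.current_tcp_rot(): TCP orientation.
- manip.current_force(): force on the tool from outside, world axes, zero at the start.
- manip.current_ft_torque(): the same for the moment, N m.
- manip.current_grip_width(): opening from 0.0 (shut) to 1.0 (fully open).
Only numpy, scipy, OpenCV 4.12 (cv2) and the standard library are available. Lean on these libraries where they do the work, as an engineer would, in place of code of your own. Each camera call takes 0.05 s, during which the arm holds its last target. There are 200 camera calls.

## Working session

There is one attempt and no reset: what is moved stays moved. The work goes in short steps, each a Python script; the robot and the scene stay as the last script left them, time stands still between calls to the robot, and variables do not carry over. Pictures are saved under pics/ and viewed, about 8 in all and at most 12, crops included, and the job is handed in when it is done.

```bash
mkdir -p pics; ls; python3 - <<'E'
from bench import manip as m
import cv2,numpy as np
for c in ("scene","top"):
    p,d=m.grab_frame(c); cv2.imwrite(f"pics/{c}0.png",p[:,:,::-1]); np.save(f"pics/{c}0.npy",d)
    k=m.get_calibration(c); print(c,k["camera_matrix"][0,0],(-k["R"].T@k["t"]).round(3),k["R"].round(2).tolist())
    for n in "ethane case liner lid lid_hinge lid_handle hasp hasp_hinge hasp_lip mat beaker dish flask cylinder bottle propane".split():
        print(n,[(np.round(r["at"],3).tolist(),round(r["confidence"],2)) for r in m.look_for(c,n)[:2]])
print(m.current_time(),m.current_tcp_rot().round(2).tolist())
E
```

```text
pics
scene 445.6172688179852 [1.15  0.211 0.824] [[-0.41, 0.91, 0.01], [0.7, 0.32, -0.64], [-0.59, -0.25, -0.77]]
ethane [([0.498, -0.248, 0.031], 0.86)]
case [([0.772, 0.162, 0.099], 0.67), ([0.626, 0.171, 0.124], 0.66)]
liner [([0.433, 0.093, 0.006], 0.41)]
lid [([0.624, 0.17, 0.125], 0.71), ([0.635, 0.156, 0.17], 0.57)]
lid_hinge [([0.633, 0.154, 0.17], 0.76)]
lid_handle [([0.648, 0.05, 0.248], 0.74), ([0.633, 0.153, 0.171], 0.63)]
hasp [([0.423, 0.004, 0.058], 0.66), ([0.498, -0.247, 0.03], 0.58)]
hasp_hinge [([0.648, 0.052, 0.245], 0.55)]
hasp_lip [([0.648, 0.05, 0.245], 0.53)]
mat [([0.571, -0.185, 0.004], 0.71)]
beaker [([0.615, -0.19, 0.035], 0.71)]
dish [([0.481, -0.134, 0.019], 0.85)]
flask [([0.421, 0.004, 0.059], 0.92), ([0.65, 0.048, 0.241], 0.53)]
cylinder [([0.748, 0.006, 0.076], 0.87), ([0.479, -0.135, 0.018], 0.36)]
bottle [([0.771, 0.162, 0.099], 0.84), ([0.646, 0.048, 0.244], 0.42)]
propane [([0.78, -0.126, 0.042], 0.64)]
top 375.39598653299976 [ 0.407 -0.021  0.884] [[0.01, -1.0, -0.01], [-0.98, -0.01, -0.21], [0.21, 0.01, -0.98]]
ethane [([0.49, -0.264, 0.031], 0.72)]
case [([0.586, 0.167, 0.063], 0.6)]
liner [([0.484, 0.087, 0.011], 0.69)]
lid [([0.489, -0.135, 0.005], 0.73), ([0.63, 0.139, 0.151], 0.62)]
lid_hinge [([0.63, 0.135, 0.156], 0.93)]
lid_handle [([0.63, 0.134, 0.155], 0.68), ([0.742, 0.148, 0.1], 0.16)]
hasp [([0.631, 0.05, 0.237], 0.67)]
hasp_hinge [([0.634, 0.052, 0.239], 0.73)]
hasp_lip [([0.631, 0.05, 0.239], 0.7)]
mat [([0.545, -0.197, 0.003], 0.74), ([0.629, 0.051, 0.238], 0.41)]
beaker [([0.62, -0.196, 0.026], 0.61)]
dish [([0.489, -0.135, 0.003], 0.61)]
flask [([0.409, -0.002, 0.037], 0.62)]
cylinder [([0.734, 0.001, 0.076], 0.93)]
bottle [([0.74, 0.147, 0.1], 0.83)]
propane [([0.783, -0.129, 0.044], 0.8)]
1.7 [[0.0, 0.33, -0.94], [-0.0, -0.94, -0.33], [-1.0, 0.0, 0.0]]
```

View pics/top0.png

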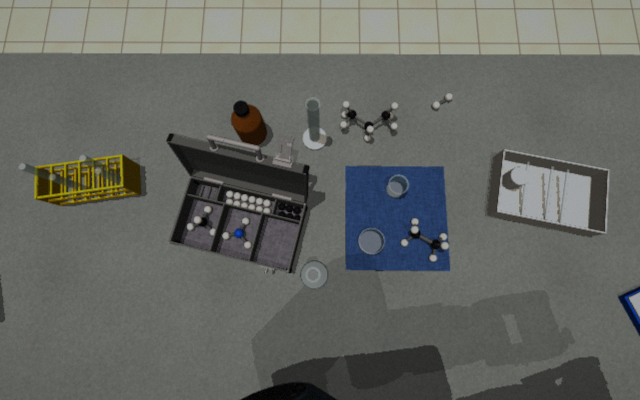

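View pics/scene0.png

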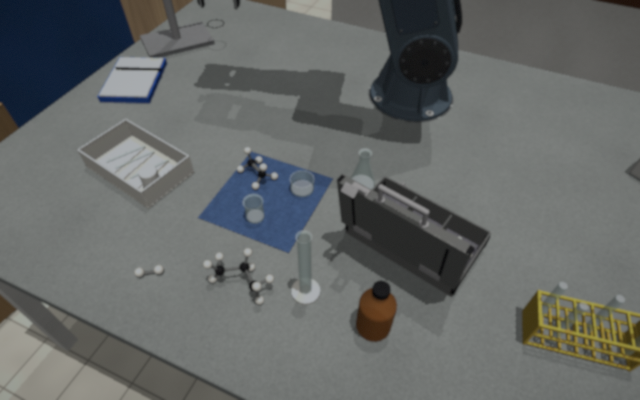

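The top view shows the case open at the left, with the empty compartment at about (280,240), near the flask at (314,274). The ethane is on the mat at about (425,240) and the hasp at about (285,150). The scene view agrees with this. Next I'll fit the poses from depth.

```bash
cat > h.py <<'E'
from bench import manip as m
import cv2,numpy as np
def cloud(c,p=None,d=None,k=None):
    k=k or m.get_calibration(c)
    if d is None: p,d=m.grab_frame(c)
    K=k["camera_matrix"]; v,u=np.indices(d.shape)
    X=np.stack([(u-K[0,2])/K[0,0]*d,(v-K[1,2])/K[1,1]*d,d],-1)-k["t"]
    W=X@k["R"]; W[d<=0]=np.nan
    return p,W
E
python3 - <<'E'
from h import *
for c in ("top","scene"):
    _,W=cloud(c,0,np.load(f"pics/{c}0.npy")); P=W.reshape(-1,3); P=P[~np.isnan(P[:,0])]
    box=lambda a,b,cc,d,e,f:P[(P[:,0]>a)&(P[:,0]<b)&(P[:,1]>cc)&(P[:,1]<d)&(P[:,2]>e)&(P[:,2]<f)]
    print(c,"bench z",np.median(box(.3,.4,-.3,-.1,-.02,.02)[:,2]))
    E=box(.42,.57,-.34,-.19,.052,.085)
    _,l,ce=cv2.kmeans(E.astype(np.float32),2,None,(3,50,1e-5),5,cv2.KMEANS_PP_CENTERS)
    d=ce[0]-ce[1]; print("ethane top balls",len(E),ce.round(4).tolist(),"dist",np.linalg.norm(d),"mid",ce.mean(0).round(4),"yaw",np.degrees(np.arctan2(d[1],d[0])), E[:,2].max())
    H=box(.55,.75,.0,.3,.248,.275); r=cv2.minAreaRect(H[:,:2].astype(np.float32)*1000); print("handle",len(H),r,H.mean(0),H[:,2].max())
    R=box(.38,.62,.02,.32,.058,.067)
    print("rim",len(R),cv2.minAreaRect(R[:,:2].astype(np.float32)*1000))
E
python3 - <<'E'
import cv2
a=cv2.imread('pics/top0.png')[115:295,150:460]; cv2.imwrite('pics/crop1.png',cv2.resize(a,None,fx=2.5,fy=2.5,interpolation=cv2.INTER_CUBIC))
E
```

```text
top bench z -0.00041018986909979694
ethane top balls 109 [[0.5091000199317932, -0.2215999960899353, 0.06459999829530716], [0.4749000072479248, -0.28529998660087585, 0.0640999972820282]] dist 0.07232507 mid [ 0.492  -0.2534  0.0644] yaw 61.816357 0.06939998207520018
handle 353 ((636.4083862304688, 110.31238555908203), (153.21627807617188, 26.774171829223633), 87.972412109375) [0.63785841 0.12676554 0.2547937 ] 0.2593650624149864
rim 1438 ((524.975830078125, 166.10447692871094), (273.2240905761719, 184.81103515625), 76.393798828125)
scene bench z -0.0018490518289940223
ethane top balls 82 [[0.48019999265670776, -0.2831000089645386, 0.061400000005960464], [0.5144000053405762, -0.21950000524520874, 0.06159999966621399]] dist 0.07219906 mid [ 0.4973 -0.2513  0.0615] yaw -118.281006 0.06912126070646622
handle 353 ((640.8191528320312, 112.450927734375), (153.06307983398438, 27.854238510131836), 88.1747817993164) [0.64297086 0.13612839 0.25351673] 0.25733408165821997
rim 488 ((529.814697265625, 166.56878662109375), (271.788330078125, 186.9929656982422), 76.93052673339844)
```

View pics/crop1.png

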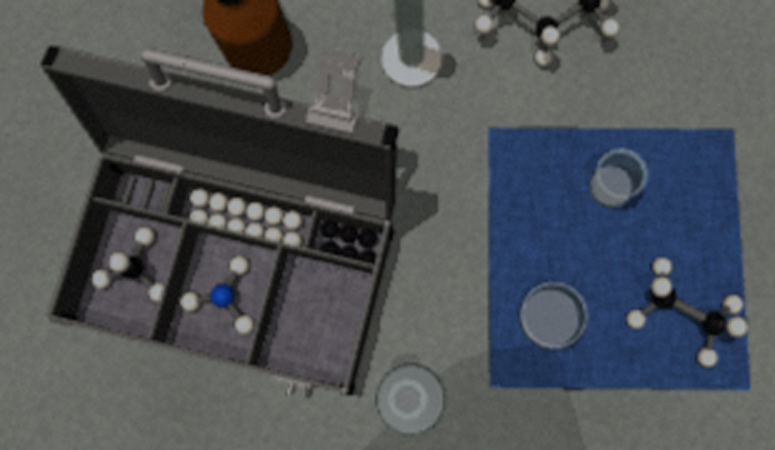

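The crop confirms it: the two left compartments are filled, the right one (case y = -89) is empty, and the handle and hasp stand at the top of the lid. I'll refine the poses with least-squares fits.

```bash
python3 - <<'E'
from h import *
from scipy.optimize import least_squares
for c in ("top","scene"):
    _,W=cloud(c,0,np.load(f"pics/{c}0.npy")); P=W.reshape(-1,3); P=P[~np.isnan(P[:,0])]
    box=lambda a,b,cc,d,e,f:P[(P[:,0]>a)&(P[:,0]<b)&(P[:,1]>cc)&(P[:,1]<d)&(P[:,2]>e)&(P[:,2]<f)]
    E=box(.42,.57,-.34,-.19,.050,.085)
    def f(q):
        d=36e-3*np.array([np.cos(q[3]),np.sin(q[3]),0]); 
        return np.minimum(*[np.linalg.norm(E-q[:3]-s*d,axis=1) for s in(1,-1)])-.009
    s=least_squares(f,[.493,-.253,.059,1.08],loss="soft_l1",f_scale=.001); print(c,"eth",s.x.round(4),np.degrees(s.x[3]),np.abs(s.fun).mean())
    R=box(.38,.66,-.02,.34,.057,.067)
    def loc(q,A): 
        co,si=np.cos(q[2]),np.sin(q[2]); d=A[:,:2]-q[:2]; return d@np.array([[co,-si],[si,co]])
    def g(q):
        l=loc(q,R); sd=lambda x0,y0,hx,hy:(lambda ax,ay:np.hypot(np.maximum(ax,0),np.maximum(ay,0)))(abs(l[:,0]-x0)-hx,abs(l[:,1]-y0)-hy)
        return np.min([sd(-.0755,0,.002,.136),sd(0,.134,.0775,.002),sd(0,-.134,.0775,.002)],0)
    # centre-line residual on pts near
    def g2(q):
        l=loc(q,R); 
        return np.min([np.hypot(l[:,0]+.0755,np.maximum(abs(l[:,1])-.134,0)),np.hypot(l[:,1]-.134,np.maximum(abs(l[:,0])-.0755,0)),np.hypot(l[:,1]+.134,np.maximum(abs(l[:,0])-.0755,0))],0)
    s=least_squares(g2,[.52,.166,-.235],loss="cauchy",f_scale=.002); q=s.x
    print("case",q.round(4),np.degrees(q[2]),"inliers",(s.fun<.004).sum(),len(R))
    H=box(.5,.75,.0,.3,.23,.275); l=loc(q,H); k=(abs(l[:,1])<.04); l=l[k];z=H[k,2]
    print("handle loc x",np.percentile(l[:,0],[5,50,95]).round(4),"z",np.percentile(z,[5,50,95,100]).round(4), "y",l[:,1].mean())
    co,si=np.cos(q[2]),np.sin(q[2]);A=np.array([[co,-si],[si,co]])
    for n,x,y in(("liner",-.0195,-.089),("hinge",.0775,0),("hasppin",-.0825,-.088)): print(n,(A@[x,y]+q[:2]).round(4))
E
```

```text
top eth [ 0.492  -0.2552  0.0588  1.0793] 61.83990582410022 0.0009319904818150555
case [ 0.5217  0.1662 -0.2343] -13.42362623720354 inliers 567 1792
handle loc x [0.1151 0.1187 0.1236] z [0.2522 0.2559 0.2583 0.2594] y -6.476969870617913e-05
liner [0.4821 0.0841]
hinge [0.5971 0.1482]
hasppin [0.4211 0.0997]
scene eth [ 0.4938 -0.2533  0.0572  1.0763] 61.66661231732401 0.000972825158590143
case [ 0.5239  0.168  -0.2343] -13.426438148887467 inliers 419 751
handle loc x [0.1175 0.1224 0.1249] z [0.2497 0.2542 0.2568 0.2573] y 0.001091212234485034
liner [0.4843 0.0859]
hinge [0.5993 0.15  ]
hasppin [0.4232 0.1015]
```

```bash
cat >> h.py <<'E'
C=np.array([.5228,.1671]); YAW=np.radians(-13.425)
A=np.array([[np.cos(YAW),-np.sin(YAW)],[np.sin(YAW),np.cos(YAW)]])
def cw(x,y,z): return np.r_[A@[x,y]+C,z]
def down(deg):
    a=np.radians(deg); c,s=np.cos(a),np.sin(a)
    return np.array([[0,c,s],[0,s,-c],[-1,0,0.]])
def st(t=""): print(t,"t",round(m.current_time(),2),"tcp",m.current_ee_pos().round(4),"F",m.current_force().round(1),"w",round(m.current_grip_width(),3))
E
python3 - <<'E'
from h import *
e=np.array([.493,-.2543]); 
for a in(-28.25,151.75): print(a,m.inverse_kinematics([*e,.2],down(a)))
for a in(-103.4,76.6): print(a,m.inverse_kinematics(cw(-.0195,-.089,.2),down(a)))
m.set_gripper(.5,30)
m.move_ptp([*e,.15],down(-28.25))
m.move_l([*e,.008],max_speed=.1); st("at")
p,_=m.grab_frame("wrist"); cv2.imwrite("pics/w1.png",p[:,:,::-1])
m.set_gripper(0,30); st("grip")
m.move_l([*e,.06],max_speed=.08); st("lift")
p,_=m.grab_frame("wrist"); cv2.imwrite("pics/w2.png",p[:,:,::-1])
E
```

```text
-28.25 [-5.60148667e-01  3.93605753e-01  1.67233720e+00 -4.44089210e-16
  1.07564970e+00 -6.70931531e-02]
151.75 None
-103.4 [ 7.93344216e-02  2.81251024e-01  1.83507291e+00 -4.44089210e-16
  1.02526872e+00  1.88400487e+00]
76.6 [ 7.93344216e-02  2.81251024e-01  1.83507291e+00 -4.44089210e-16
  1.02526872e+00 -1.25758779e+00]
at t 5.29 tcp [ 0.4933 -0.2545  0.0085] F [0.3 0.2 0.2] w 0.492
grip t 5.74 tcp [ 0.4931 -0.2543  0.0082] F [-0.1  0.4  1.9] w 0.091
lift t 6.54 tcp [ 0.4928 -0.2542  0.0598] F [-0.6  0.6 -1. ] w 0.088
```

View pics/w2.png

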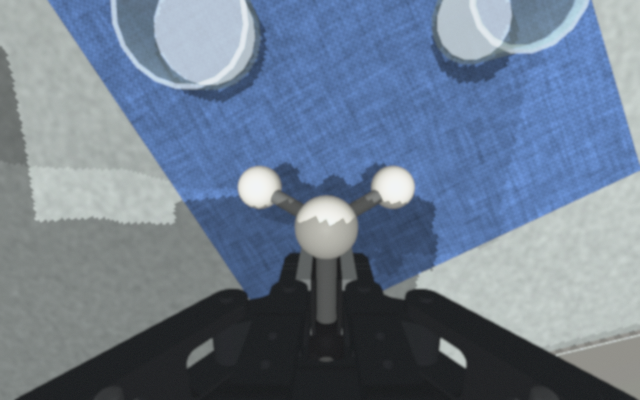

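The wrist picture shows the bar held centrally, with the white balls symmetric at (260,187) and (393,187). The dish and beaker are undisturbed. I'll place it now.

```bash
python3 - <<'E'
from h import *
m.move_l([.4928,-.2542,.27],max_speed=.2)
R=down(76.575); L=cw(-.0195,-.089,0)
m.move_ptp([L[0],L[1],.27],R); st("above")
m.move_l([L[0],L[1],.10],max_speed=.15)
p,W=cloud("top"); cv2.imwrite("pics/t2.png",p[100:300,150:350,::-1].repeat(3,0).repeat(3,1))
for z in np.arange(.03,.013,-.003):
    m.move_l([L[0],L[1],z],max_speed=.05); f=m.current_force(); print(z,f.round(1))
    if f[2]>4: break
st("low"); m.set_gripper(.35); m.dwell(.3); st("open")
m.move_l([L[0],L[1],.2],max_speed=.15); 
p,_=m.grab_frame("wrist"); cv2.imwrite("pics/w3.png",p[:,:,::-1])
print([(r["at"],r["confidence"]) for r in m.look_for("wrist","ethane")[:2]],L)
st()
E
```

```text
above t 9.07 tcp [0.4833 0.0845 0.2698] F [-0.1 -0.4 -0.6] w 0.09
0.03 [ 0.6 -0.1 -0.3]
0.027 [-0.4  0.5 -0.3]
0.024 [ 0.4 -0.5 -0.5]
0.021 [ 0.5  0.  -0.2]
0.018000000000000002 [ 0.7  0.2 -0. ]
0.015000000000000003 [-0.4 -0.6 -1.1]
low t 13.21 tcp [0.4831 0.0851 0.0149] F [-0.4 -0.6 -1.1] w 0.095
open t 13.86 tcp [0.4839 0.0851 0.0155] F [0.5 0.7 6.5] w 0.348
[([0.4861, 0.0819, 0.0411], 0.72), ([0.4751, 0.0861, 0.0086], 0.55)] [0.48316951 0.08505932 0.        ]
 t 15.34 tcp [0.4828 0.085  0.1993] F [-0.1 -0.3 -0.2] w 0.352
```

View pics/w3.png

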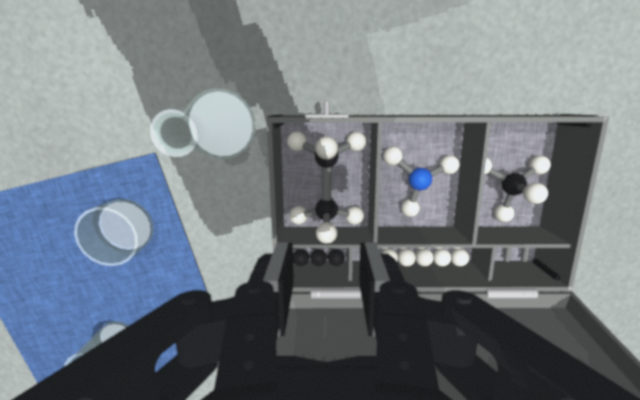

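The ethane lies square in the compartment: black balls at (327,155) and (327,210), upper white balls at (327,147) and (326,234). Next is the lid handle.

```bash
cat >> h.py <<'E'
def hx(phi): return .0775-.195*np.cos(phi)+.010*np.sin(phi)
def hz(phi): return .062+.195*np.sin(phi)+.010*np.cos(phi)
RH=down(-13.425)
E
python3 - <<'E'
from h import *
for ph in(1.74,1.2,.6,0): print(ph,m.inverse_kinematics(cw(hx(ph),0,hz(ph)-.019),RH).round(2))
m.move_l([.4832,.085,.33],max_speed=.25)
b=cw(hx(1.74),0,0); m.move_ptp([b[0],b[1],.33],RH); 
p,W=cloud("wrist"); cv2.imwrite("pics/w4.png",p[:,:,::-1])
l=(W.reshape(-1,3)[:,:2]-C)@A; z=W.reshape(-1,3)[:,2]
k=(abs(l[:,1])<.036)&(l[:,0]>.09)&(l[:,0]<.15)&(z>.24)&(z<.28); print("bar",k.sum(),np.median(l[k],0),z[k].max() if k.any() else 0, np.percentile(l[k,0],[5,95]) if k.any() else 0, hx(1.74),hz(1.74))
st()
E
```

```text
1.74 [ 0.14  0.54  1.35 -0.    1.25  0.38]
1.2 [ 0.21  0.38  1.62 -0.    1.14  0.45]
0.6 [ 0.3   0.32  1.89 -0.    0.93  0.53]
0 [ 0.34  0.47  2.03 -0.    0.64  0.58]
bar 1571 [0.11936057 0.00213561] 0.2591860158946657 [0.11475557 0.12387664] 0.12019469413842555 0.2525312653934422
 t 17.51 tcp [0.6395 0.1391 0.3297] F [0.4 0.3 0.9] w 0.35
```

View pics/w4.png

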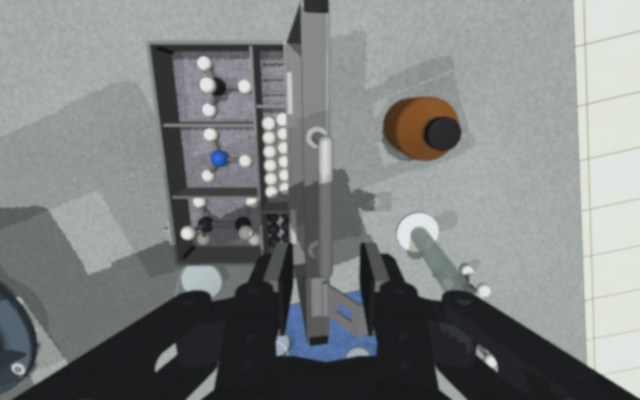

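The bar sits centred between the fingers (column about 325) and its fitted position is within 1 mm of the plan. I'll grip it and carry the lid to about 0.5 rad, watching the forces.

```bash
python3 - <<'E'
from h import *
b=cw(hx(1.735),0,0)
m.move_l([b[0],b[1],.2345],max_speed=.12); st("down")
m.set_gripper(0,25); st("grip")
off=np.zeros(3); 
for ph in np.arange(1.66,.45,-.085):
    m.move_l(cw(hx(ph),0,hz(ph)-.019),max_speed=.12); f=m.current_force(); lf=A.T@f[:2]
    print(round(ph,2),"Fcase",lf.round(1),f[2].round(1),"w",round(m.current_grip_width(),3))
    if np.linalg.norm(f)>35: break
st(); p,W=cloud("top"); cv2.imwrite("pics/t5.png",p[90:300,150:350,::-1].repeat(3,0).repeat(3,1))
E
```

```text
down t 18.46 tcp [0.6391 0.1395 0.2354] F [-1.3 -0.4 -0.4] w 0.351
grip t 18.77 tcp [0.6392 0.1394 0.2353] F [1.5 0.1 3.7] w 0.104
1.66 Fcase [ 0.8 -0.1] 7.0 w 0.105
1.58 Fcase [ 0.9 -0.6] 6.2 w 0.102
1.49 Fcase [-0.2 -2. ] 6.0 w 0.109
1.4 Fcase [-0.8 -2.2] 5.7 w 0.101
1.32 Fcase [-1.2 -1.4] 5.4 w 0.103
1.24 Fcase [-1.9 -1.9] 2.1 w 0.107
1.15 Fcase [-0.5 -1.3] -1.3 w 0.101
1.07 Fcase [ 0.8 -2.1] -1.2 w 0.105
0.98 Fcase [ 2.  -0.2] -5.2 w 0.103
0.9 Fcase [ 0.7 -0.3] -2.7 w 0.103
0.81 Fcase [1.1 0.4] -2.6 w 0.102
0.73 Fcase [-1.1  0.6] -0.8 w 0.102
0.64 Fcase [-2.3  1.3] 0.2 w 0.109
0.56 Fcase [-3.2  0.9] -0.1 w 0.105
0.47 Fcase [-4.7  0.7] 1.5 w 0.104
 t 23.12 tcp [0.4333 0.1885 0.1403] F [-4.4  1.7  1.5] w 0.104
```

View pics/t5.png

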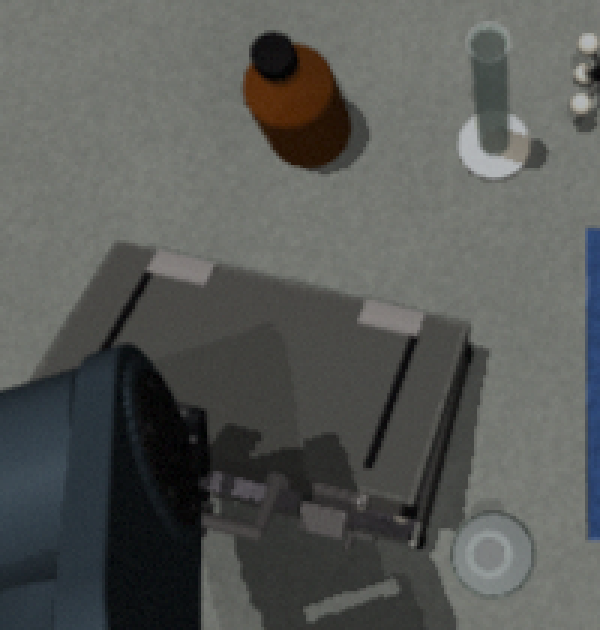

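The lid follows the grip with small forces, and the flask, bottle and cylinder have not moved. I'll finish shutting it slowly.

```bash
python3 - <<'E'
from h import *
for ph in [.4,.33,.26,.2,.15,.1,.06,.03,.01,0,-.01,-.02]:
    m.move_l(cw(hx(ph),0,hz(ph)-.019),max_speed=.06); f=m.current_force(); lf=A.T@f[:2]
    print(round(ph,2),"Fcase",lf.round(1),f[2].round(1),"w",round(m.current_grip_width(),3))
    if f[2]>12 and ph<.05 or np.linalg.norm(f)>35: break
st(); m.set_gripper(.25); m.dwell(.2); st("released")
e=m.current_ee_pos(); m.move_l([*e[:2],.25],max_speed=.2)
m.move_ptp(cw(-.14,.16,.33),RH)
p,W=cloud("top"); cv2.imwrite("pics/t6.png",p[90:300,150:350,::-1].repeat(3,0).repeat(3,1))
P=W.reshape(-1,3); l=(P[:,:2]-C)@A; z=P[:,2]
k=(abs(l[:,0])<.07)&(abs(l[:,1]+.03)<.09)&(z>.05)&(z<.15); print("lid z",[(round(np.median(z[k&(abs(l[:,0]-x)<.01)]),4)) for x in(-.06,-.03,0,.03,.06)])
for c in("top","scene"):
    if c=="scene": p,W=cloud(c);P=W.reshape(-1,3); l=(P[:,:2]-C)@A; z=P[:,2]
    k=(abs(l[:,1]+.088)<.018)&(l[:,0]<-.079)&(l[:,0]>-.15)&(z>.06)&(z<.16)
    q=np.c_[l[k,0],z[k]]*1000; q=q[np.argsort(q[:,0])]; print(c,len(q),q[::max(1,len(q)//25)].round(0).tolist())
    print([(np.r_[A.T@(np.array(r["at"][:2])-C),r["at"][2]].round(3),r["confidence"]) for r in m.look_for(c,"hasp_lip")[:2]])
st()
E
```

```text
0.4 Fcase [-6.1  2. ] 0.8 w 0.103
0.33 Fcase [-5.5  2.6] 0.5 w 0.104
0.26 Fcase [-6.9  1.5] 0.9 w 0.103
0.2 Fcase [-7.3  1.9] 0.2 w 0.107
0.15 Fcase [-6.6  2.1] -1.0 w 0.107
0.1 Fcase [-8.   2.9] 0.1 w 0.106
0.06 Fcase [-9.5  3.7] -0.7 w 0.102
0.03 Fcase [-9.2  4.1] -1.7 w 0.101
0.01 Fcase [-10.6   3.9] -1.7 w 0.104
0 Fcase [-10.2   3.8] -1.2 w 0.108
-0.01 Fcase [-9.8  4.9] -1.2 w 0.107
-0.02 Fcase [-11.4   4.1] 2.6 w 0.105
 t 26.81 tcp [0.4076 0.1945 0.0493] F [-10.1   6.7   2.6] w 0.105
released t 27.28 tcp [0.4086 0.1944 0.0492] F [-0.4 -0.  -0.4] w 0.25
lid z [np.float64(0.0813), np.float64(0.0813), np.float64(0.0813), np.float64(0.0813), np.float64(0.0817)]
top 264 [[-121.0, 97.0], [-119.0, 99.0], [-118.0, 102.0], [-116.0, 104.0], [-115.0, 108.0], [-113.0, 110.0], [-112.0, 113.0], [-111.0, 112.0], [-110.0, 113.0], [-108.0, 91.0], [-106.0, 91.0], [-104.0, 90.0], [-101.0, 90.0], [-99.0, 91.0], [-97.0, 87.0], [-95.0, 84.0], [-94.0, 86.0], [-92.0, 83.0], [-91.0, 84.0], [-89.0, 80.0], [-88.0, 82.0], [-86.0, 83.0], [-85.0, 75.0], [-83.0, 80.0], [-82.0, 82.0], [-81.0, 77.0], [-79.0, 78.0]]
[(array([-0.1 , -0.09,  0.09]), 0.7)]
scene 217 [[-116.0, 95.0], [-115.0, 93.0], [-114.0, 95.0], [-114.0, 99.0], [-113.0, 104.0], [-112.0, 102.0], [-111.0, 111.0], [-110.0, 109.0], [-110.0, 108.0], [-109.0, 99.0], [-108.0, 89.0], [-106.0, 92.0], [-104.0, 90.0], [-102.0, 90.0], [-100.0, 93.0], [-98.0, 87.0], [-95.0, 82.0], [-94.0, 81.0], [-92.0, 82.0], [-91.0, 81.0], [-89.0, 83.0], [-88.0, 83.0], [-87.0, 78.0], [-85.0, 80.0], [-84.0, 74.0], [-83.0, 79.0], [-81.0, 78.0], [-79.0, 79.0]]
[(array([-0.101, -0.088,  0.09 ]), 0.64), (array([ 0.028, -0.301,  0.019]), 0.63)]
 t 29.39 tcp [0.4239 0.354  0.3295] F [ 0.2 -0.7  0.5] w 0.248
```

View pics/t6.png

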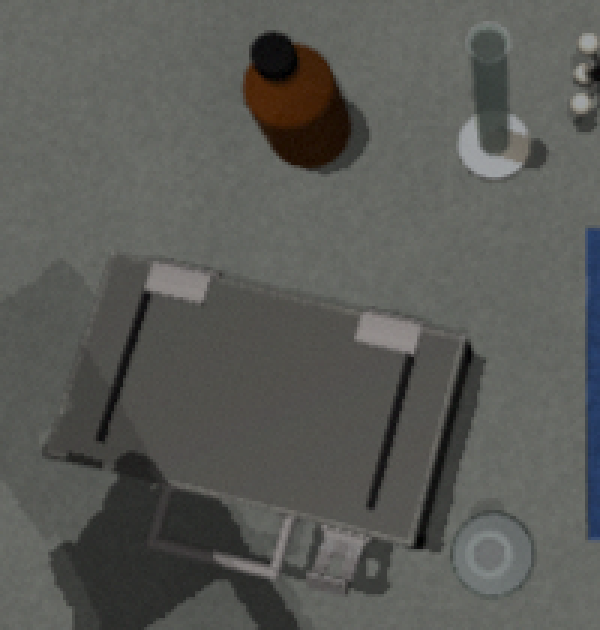

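The lid is flat (top at z ≈ 81 to 82 mm throughout). The hasp measures about 2.03 rad: strap tip near (-121,97) and lip edge near (-111,112) in case x–z, in mm. I'll tip it over from behind, press it down, then push the lip home.

```bash
python3 - <<'E'
from h import *
R=down(76.575); m.set_gripper(0)
m.move_ptp(cw(-.085,-.088,.20),R); st()
def go(x,z,v=.06,lim=25):
    p0=m.current_ee_pos(); p1=cw(x,-.088,z); n=max(1,int(np.ceil(np.linalg.norm(p1-p0)/.008)))
    for i in range(1,n+1):
        m.move_l(p0+(p1-p0)*i/n,max_speed=v); f=m.current_force()
        if np.linalg.norm(f)>lim: print("LIMIT"); break
    e=m.current_ee_pos(); print("loc",(A.T@(e[:2]-C)).round(4),e[2].round(4),"F",(A.T@f[:2]).round(1),f[2].round(1)); return np.linalg.norm(f)<=lim
ok=m.move_l(cw(-.085,-.088,.112),max_speed=.15) or True
ok=go(-.085,.103) and go(-.120,.098) and go(-.123,.095) and go(-.123,.060) and go(-.123,.045) and go(-.123,.025) and go(-.113,.025)
if ok:
    for x in np.arange(-.112,-.1035,.001):
        if not go(x,.025,.03,15): break
st()
p,W=cloud("scene"); 
E
```

```text
t 31.52 tcp [0.4199 0.1015 0.2002] F [0.2 0.4 0. ] w 0.001
loc [-0.0851 -0.0881] 0.1028 F [ 1.2 -0.1] -0.6
loc [-0.1204 -0.088 ] 0.0979 F [-0.7  0.9] 1.5
loc [-0.1232 -0.0881] 0.0948 F [ 0.6 -0.3] 0.4
loc [-0.1232 -0.0881] 0.0597 F [0.2 0.5] 0.1
loc [-0.1232 -0.0881] 0.0447 F [-0.9  0.4] -1.1
loc [-0.1232 -0.0881] 0.0247 F [-0.3  1. ] 0.3
loc [-0.1126 -0.0879] 0.0251 F [-0.5 -0.3] -0.2
loc [-0.112 -0.088] 0.025 F [-0.6  0.1] 0.2
loc [-0.1116 -0.0881] 0.0249 F [-4.8  0.5] 1.7
loc [-0.1114 -0.0883] 0.0248 F [-9.   2.5] 3.9
LIMIT
loc [-0.1111 -0.0884] 0.0246 F [-13.1   5. ] 6.0
 t 38.5 tcp [0.3942 0.1069 0.0246] F [-11.6   7.9   6. ] w 0.002
```

Stiff contact came at x = -111 mm, exactly where the home position was predicted. I'll back off and check.

```bash
python3 - <<'E'
from h import *
m.move_l(cw(-.135,-.088,.025),max_speed=.1); m.move_l(cw(-.135,-.088,.25),max_speed=.25)
m.move_ptp(cw(-.16,-.03,.32),down(76.575)); st()
p,W=cloud("top"); a=p[90:300,150:350,::-1]
P=W.reshape(-1,3); l=(P[:,:2]-C)@A; z=P[:,2]
for x in(-.06,0,.06):
  k=(abs(l[:,0]-x)<.01)&(abs(l[:,1]+.03)<.09)&(z>.05)&(z<.15); print("lid z",x,np.median(z[k]).round(4),k.sum())
k=(abs(l[:,1]+.088)<.016)&(l[:,0]<-.079)&(l[:,0]>-.15)&(z>.02)&(z<.16)
q=np.c_[l[k,0],z[k]]*1000; q=q[np.argsort(q[:,0])]; print(len(q),q[::max(1,len(q)//25)].round(0).tolist())
for n in "beaker dish flask cylinder bottle propane".split(): print(n,[np.round(r["at"],3).tolist() for r in m.look_for("top",n)[:1]])
w,W=cloud("wrist"); cv2.imwrite("pics/w7.png",np.hstack([cv2.resize(a,(381,400)),cv2.resize(w[:,:,::-1],(419,400))]))
P=W.reshape(-1,3); l=(P[:,:2]-C)@A; z=P[:,2]
k=(abs(l[:,1]+.088)<.016)&(l[:,0]<-.079)&(l[:,0]>-.15)&(z>.02)&(z<.16)
q=np.c_[l[k,0],z[k]]*1000; q=q[np.argsort(q[:,0])]; print(len(q),q[::max(1,len(q)//25)].round(0).tolist())
E
```

```text
t 40.48 tcp [0.3599 0.1753 0.3192] F [ 0.2  0.2 -1.6] w 0.002
lid z -0.06 0.0812 803
lid z 0 0.0813 773
lid z 0.06 0.0816 744
135 [[-100.0, 35.0], [-100.0, 39.0], [-99.0, 37.0], [-98.0, 40.0], [-97.0, 40.0], [-96.0, 37.0], [-95.0, 41.0], [-95.0, 37.0], [-94.0, 38.0], [-93.0, 38.0], [-92.0, 39.0], [-91.0, 39.0], [-90.0, 62.0], [-89.0, 38.0], [-88.0, 57.0], [-88.0, 37.0], [-86.0, 79.0], [-85.0, 79.0], [-85.0, 77.0], [-84.0, 80.0], [-84.0, 82.0], [-83.0, 81.0], [-82.0, 43.0], [-82.0, 81.0], [-81.0, 79.0], [-80.0, 77.0], [-80.0, 81.0]]
beaker [[0.617, -0.195, 0.024]]
dish [[0.488, -0.132, 0.007]]
flask [[0.409, -0.003, 0.037]]
cylinder [[0.734, 0.001, 0.08]]
bottle []
propane [[0.783, -0.129, 0.045]]
688 [[-101.0, 40.0], [-100.0, 39.0], [-99.0, 39.0], [-97.0, 38.0], [-95.0, 37.0], [-93.0, 40.0], [-92.0, 39.0], [-91.0, 40.0], [-89.0, 40.0], [-88.0, 81.0], [-87.0, 79.0], [-87.0, 40.0], [-86.0, 38.0], [-86.0, 81.0], [-85.0, 70.0], [-85.0, 40.0], [-85.0, 66.0], [-85.0, 70.0], [-85.0, 47.0], [-85.0, 82.0], [-84.0, 59.0], [-83.0, 49.0], [-82.0, 75.0], [-81.0, 51.0], [-80.0, 81.0], [-79.0, 81.0]]
```

View pics/w7.png

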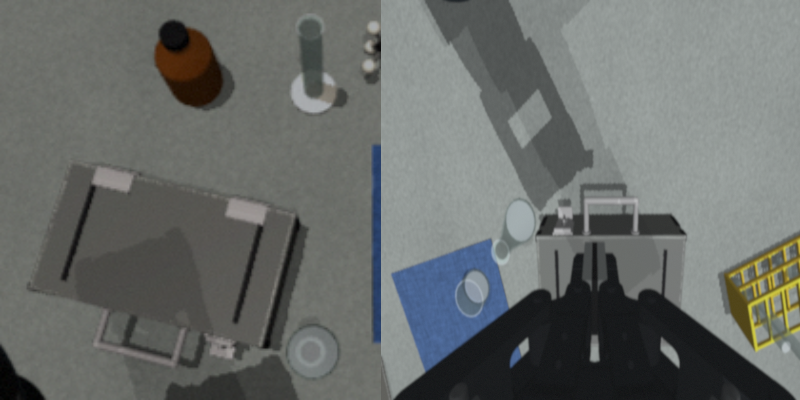

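The lip lies level at z ≈ 38 to 40 mm out to x = -100 mm, which is the home position. The lid is flat, and the bystanders are in place.

```bash
python3 -c "
from h import *
m.sign_off(); st()"
```

```text
the job is handed in; nothing more can be done
the job is handed in; nothing more can be done
```

I packed the ethane model, shut the lid gently and closed the hasp, and handed the job in at about 41 s of the 72 s allowed. No verdict was reported.

- **Ethane:** I set it down in the empty compartment and released it at floor height. The wrist picture then showed it lying square and centred, within about 4 mm of the liner's centre.
- **Lid:** I carried it down by the handle, with forces on the tool never above about 13 N. The lid top then measured level at 81–82 mm, which is what a shut lid should give.
- **Hasp:** I tipped it over from behind, pressed it down and pushed it home. The lip edge measured about 22.5 mm in front of the case with its upper face at 38–40 mm, so it is flat.
- **Bystanders:** The final check found the beaker, dish, flask, cylinder and propane within about 4 mm of where they started.
- **Checks that disagreed:** The network missed the bottle in that final check, but the picture shows it standing in its place. A sideways pull of about 11 N on the handle near shut suggests my case position was 1–2 mm off, which did no harm.

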